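# Open the screw press and take the pressed container out

### The arm

A 6-joint arm with a two-finger parallel gripper is mounted at the origin on the work surface. World frame = base frame: x ahead of the robot, y to its left, z up, the work surface at z = 0. Lengths are in m, angles in rad, forces in N, time in s.
With the tool pointing down it reaches from about 0.325 to 0.775 m from the base axis. Payload 5.5 kg.
Tool frame: the origin (TCP) lies where the fingers leave the gripper's body, on its centre line; the fingertips stand ahead of it and the grasp point (between the pads) lies 54 mm ahead of it (manip.nose_length is the z of the fingertips in the tool frame, in m); z points along the fingers, y is the direction in which the jaws open and shut (so a half turn about z gives the same grasp; the last joint's range is limited). The gripper opens to 85 mm and grips with 20 to 120 N. Pads are 22 mm wide; open, the fingers measure 114 mm over their backs; the gripper's body (76 mm by 85 mm) begins 54 mm behind the grasp point. The pads swing forward as they close: fully open they stand 13 mm farther back than shut.
Start: joints at [1.246, 0.091, 1.231, -0, 1.82, -0.057], TCP at [0.159, 0.579, 0.304] pointing down, gripper open.
Joint ranges: [-2.87, 2.87], [-0.86, 2.18], [0.17, 2.46], [-1.51, 4.65], [0.06, 2.69], [-2.65, 2.65]. Speed limits (rad/s): [2.57, 2.57, 3.01, 3.14, 3.14, 3.14].

### API

Orientations are given as a rotation vector (axis times angle).
In Python, from station import readout, cams, manip, spotter gives the robot as it stands.
- The arm moves only by the tool play_rows, never from a script. Its argument "rows" is a list of rows, each a list of 3 entries, a list of its own where there are three numbers: the turn, a rotation vector about the tool's x, y, z in degrees, then the shift along the tool's x, y, z in mm, then the finger opening in mm, from 0 to 85.4. A call has 1 to 10 rows; each row is the pose to reach, as a shift and turn from the pose measured when the call began, along the tool's axes at that moment; what a row does not reach only later rows make up. A row lasts 1/8 s, in which the tool goes at most 62.5 mm and 10.7 degrees, less where a joint would pass 70% of its speed; a pose out of reach is approached as far as the arm can. A call with a gripper value outside its range is refused whole. The fingers move at their own pace and stop on an object; the grip force is fixed at half the most. Time passes only in rows, so rows that repeat a pose let the fingers close. It gives the time, the measured TCP pose, the force and the opening at its end, in the units of the state.
- readout.sense(): the state, without advancing time (a new reading comes with each control period).
- cams.snapshot(name): name is "side" or "top"; returns a dict with "color" (480x640x3 uint8, blue, green, red), "depth" (480x640 float32, m along the optical axis (not along the pixel's ray), 0 where there is no reading), "K" (3x3 intrinsics, pixels), "k1" (the pictures are not rectified: a ray, as slopes to the right and down, at radius r is drawn at 1 + k1 r^2 times it, then the intrinsics apply), "eye" and "rotation" of the camera in the world. Camera axes: x right, y down, z forward; pixel columns grow to the right and rows downward; lengths in m; the calibration is good to about 2 mm. A picture is of the moment at which its call begins.
- manip.close_job(): hands the job in, once; it reports no verdict.
Trained networks look in the newest picture that a camera, given by its name, has taken for a name from the list of things; names that differ only in an ending like _2 or _b are one class to them, and where a whole thing is asked for, a point or a joint stands for the part that bears it (a point fixed in the world has none). Each returns a list of dicts, best first, with "confidence" (0 to 1); they miss things now and then, are a little off and sometimes report something else, mostly with a low value. They report only what shows in the picture. A call takes as long as a camera call.
- spotter.search_frame(camera, query): "point" ([x, y, z] in m, in world coordinates, good to about 4 mm: the middle of the surface that is visible of it).
- spotter.spot_point(camera, query): "point" ([x, y, z] in m, in world coordinates, good to about 4 mm: a listed point, or the origin of a listed thing).
The state is a dict: "time_s": time; "joint_positions": joint angles; "qd": joint speeds; "effort": joint torques, N m; "ee_pos": TCP position; "orientation": TCP orientation; "wrist_force": force on the tool from outside, world axes, zero at the start; "torque": the same for the moment, N m; "gripper_width": finger opening in m.
Only numpy, scipy, OpenCV 4.12 (cv2) and the standard library are available. Lean on these libraries where they do the work, as an engineer would, in place of code of your own. Each camera call takes 0.05 s, during which the arm holds its last target. There are 200 camera calls.

### The job

The little screw press still holds down the round white container: wind its handwheel anticlockwise all the way up to its top stop, then pull the tray all the way out by its black knob. Lift the container off the tray and set it down gently, upright and wholly on the round cork mat. Leave the press wound up with its tray out, do not let the container tip over, and leave everything else where it is.

Things in the scene. Friction and masses are not known exactly. Their poses are not given: they have to be found in the camera images.
- wheel (a joint): Turn of the press handwheel in rad: 0 to 4.2, growing anticlockwise seen from above; starts between 0 and 0.6. The screw has a coarse thread: wheel, stem and pressing shoe together rise 4 mm per rad (16.8 mm from 0 to 4.2) and stay where they are left. 4.2 is the top stop. It takes about 0.25 N m to turn and cannot be lifted without turning.
- wheel_centre (a point): Centre of the handwheel, on the vertical screw axis, at mid-height of its rim; it rises with the wheel. Dark steel wheel, 56 mm outer diameter, 16 mm tall rim, three spokes and a hub; the 14 mm stem end sticks up 13 mm above the rim top. About 213 mm above the table at wheel 0. Below the rim 33 mm or more are free down to the crosshead's top fittings (172 mm above the table); nothing else is beside or above it. It can be gripped across the full diameter from above at any yaw.
- tray (a joint): How far the tray is pulled out in m: 0 (in) to 0.13 (stop). It slides along the press's own -x against about 2 N and stays where it is left. The shoe sits inside the container's recessed lid and holds container and tray back until the wheel is wound up.
- tray_knob (a point): Centre of the tray's upright black knob, 22 mm diameter, 30 mm tall (15 mm above and below this point; the point is 46 mm above the table). Its rubber bush gives it up to 4 mm of springy play across the pull (about 1 N per mm). It sits on a steel tongue 95 mm ahead (press -x) of the middle of the tray.
- press: Small aluminium and steel screw press, fixed. Origin at table height on the screw axis; z up; the tray pulls out along its -x. Base plate 170 x 150 x 18 mm (x, y, z; reaching from x -90 to +80 mm). Two 16 mm columns at y -64 and +64 mm carry a crosshead 36 x 150 mm in x and y, top at 166 mm (fittings to 172 mm). With the tray out the container stands 130 mm ahead (-x) of the axis.
- container: Round white plastic container with a snap lid, 62 mm diameter, 62 mm tall, 250 g. The lid has a 10 mm deep recess, 52 mm wide, with a 5 mm wall round it; the press's 40 mm shoe starts 1 to 3.4 mm above the recess floor. Origin at the centre of the underside, z up. It starts on the tray floor 23 mm above the table, inside a square kerb 72 mm wide inside that rises 9 mm above the floor. It can be gripped across the diameter from above.
- mat_round: Round cork mat, 110 mm diameter, 6 mm thick, fixed to the table: where the container goes. Origin at the centre of the underside.
- mat_square: Square cork mat, 100 x 100 x 6 mm, fixed; not the target (the two mats swap places). Origin at the centre of the underside.
- gasket_low: Lower of two stacked grey silicone gasket rings, 80 mm outer and 62 mm inner diameter, 7 mm thick. Bystander. Origin at the centre of the underside.
- gasket_top: Upper gasket ring, same size. Bystander.
- weight: Steel pressure regulator weight, 36 mm diameter, 42 mm tall. Bystander. Origin at the centre of the underside.
- tumbler: Steel tumbler, 68 mm rim diameter, 90 mm tall. Bystander. Origin at the centre of the underside.
- dish: Shallow white dish, 90 mm diameter, 18 mm tall, with a small red plug lying in it. Bystander. Origin at the centre of the underside.
- plug: Red plastic safety plug in the dish, 20 mm diameter, 16 mm tall. Bystander.
- lunchbox: Rectangular white plastic box, 130 x 90 x 60 mm. Bystander. Origin at the centre of the underside.
- spoon: Steel spoon lying on the table. Bystander.

How it is judged:
On the way, in this order (a step that is already met when the one before it is completed fails the run):
1. the handwheel is wound up to its top stop (value of joint wheel above 3.9 rad), for 0.2 s.
2. the tray is pulled out with the container on it (value of joint tray above 0.115 m and x of container in the frame of press below -0.105 m), for 0.2 s.
At the end, for the whole second after the job is handed in: The container stands upright (within 0.1 rad) and at rest on the round cork mat, its axis within 25 mm of the mat's centre (wholly on the mat); the handwheel is still wound up (over 3.8 of 4.2 rad) and the tray still out (over 105 of 130 mm) (horizontal distance between container and mat_round below 0.025 m and z of container in the frame of mat_round between 0.003 and 0.01 m and angle between container's own z axis and vertical below 0.1 rad and linear speed of container below 0.02 m/s and value of joint wheel above 3.8 rad and value of joint tray above 0.105 m); the robot touches nothing.
It fails at once if the container tips over (more than 0.5 rad) (angle between container's own z axis and vertical above 0.5 rad).
It fails at once if the container is dropped (falls freely faster than 0.6 m/s) (linear speed of container above 0.6 m/s and contact force between the fingers and container below 0.1 N).
It fails at once if a bystander is moved by more than 30 mm (distance of any of gasket_low, gasket_top, weight, tumbler, dish, plug, lunchbox, spoon from where it was at the start of the episode above 0.03 m).
It also fails if it takes over 72 s, if anything falls off the work surface, if the arm or the gripper's body presses on something with over 40 N, if the wrist force passes 120 N, or if a joint passes its speed limit or range.

## Working session

There is one attempt and no reset: what is moved stays moved. The work goes in short steps, Python scripts to look and compute and a tool call to move; the robot and the scene stay as the last step left them, time stands still between calls to the robot, and variables do not carry over. Pictures are saved under pics/ and viewed, about 8 in all and at most 12, crops included, and the job is handed in when it is done.

Besides the shell and the picture viewer there is one more tool, called as name([rows], argument=value, ...), one row to a line, values as JSON. play_rows: Moves the arm, as the interface text tells. Its arguments: {"type":"object","properties":{"rows":{"type":"array"}},"required":["rows"]}

```bash
ls; mkdir -p pics; python3 - <<'E'
from station import readout, cams, manip, spotter
import cv2, numpy as np
for c in("side","top"):
    s=cams.snapshot(c); cv2.imwrite(f"pics/{c}0.png",s["color"]); print(c,s["eye"],np.round(s["rotation"],2).tolist(),s["K"][0],s["k1"])
    for q in ["wheel_centre","tray_knob","press","container","mat_round","mat_square","tumbler","weight","dish","lunchbox","gasket_top","spoon"]:
        print(q,[(np.round(d["point"],3).tolist(),round(d["confidence"],2)) for d in spotter.spot_point(c,q)[:2]])
st=readout.sense();print(st); print(manip.nose_length)
E
```

```text
pics
side [ 0.23457591 -0.95037193  1.09239747] [-2.32, 0.35, -0.17] [573.84645948   0.         317.27095851] -0.0419084598149153
wheel_centre [([0.653, -0.194, 0.215], 0.89)]
tray_knob [([0.599, -0.111, 0.047], 0.47), ([0.611, 0.424, 0.001], 0.39)]
press [([0.648, -0.189, 0.002], 0.89), ([0.383, -0.072, -0.006], 0.4)]
container [([0.649, -0.19, 0.023], 0.59)]
mat_round []
mat_square [([0.627, 0.263, -0.0], 0.93), ([0.364, 0.086, 0.006], 0.59)]
tumbler [([0.613, 0.424, 0.0], 0.75), ([0.598, -0.106, 0.046], 0.45)]
weight [([0.758, 0.082, 0.001], 0.71), ([0.364, 0.086, 0.008], 0.52)]
dish [([0.367, 0.081, 0.001], 0.64), ([0.756, 0.081, 0.002], 0.52)]
lunchbox [([0.603, -0.408, -0.005], 0.7)]
gasket_top [([0.383, -0.078, 0.009], 0.78)]
spoon [([0.323, -0.349, -0.001], 0.66), ([0.756, 0.08, -0.005], 0.57)]
top [0.47289068 0.01118619 1.49751107] [-2.21, 2.18, -0.06] [580.57770618   0.         319.76659332] 0.03657928324991493
wheel_centre [([0.648, -0.186, 0.216], 0.61)]
tray_knob []
press [([0.601, -0.108, 0.046], 0.67), ([0.644, -0.194, -0.002], 0.55)]
container [([0.648, -0.192, 0.022]
[... 335 characters left out ...]
{'time_s': 1.3, 'joint_positions': array([ 1.24626844e+00,  9.11217281e-02,  1.23070698e+00, -1.23602479e-05,
        1.81976867e+00, -5.66461287e-02]), 'qd': array([-6.16383366e-04,  1.04376169e-04,  3.37494317e-04,  1.90527875e-05,
       -1.08178052e-03,  5.85695843e-04]), 'effort': array([-3.77033093e-04, -4.58456504e+01, -4.18091547e+01, -4.93256636e-06,
        7.43138498e-04,  3.28149497e-06]), 'ee_pos': array([0.15879493, 0.57863032, 0.30385826]), 'orientation': array([ 4.19533928e-01,  3.11344301e+00, -1.08465397e-05]), 'wrist_force': array([-0.50309815,  0.58595877,  0.42046312]), 'torque': array([ 0.02818052, -0.00506024,  0.03362331]), 'gripper_width': 0.08576734149129613}
0.0726
```

View pics/top0.png

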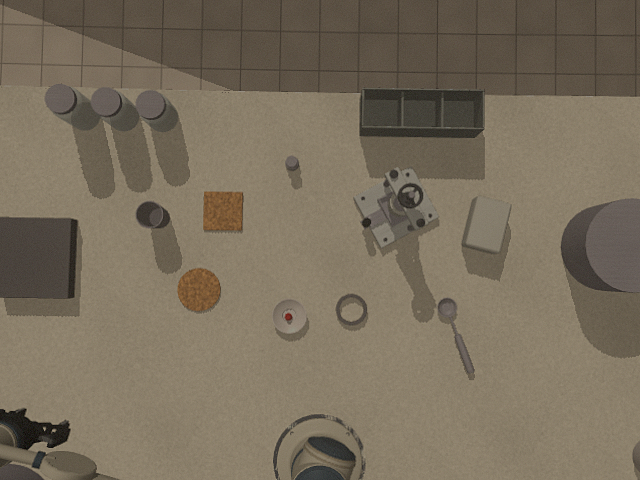

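View pics/side0.png

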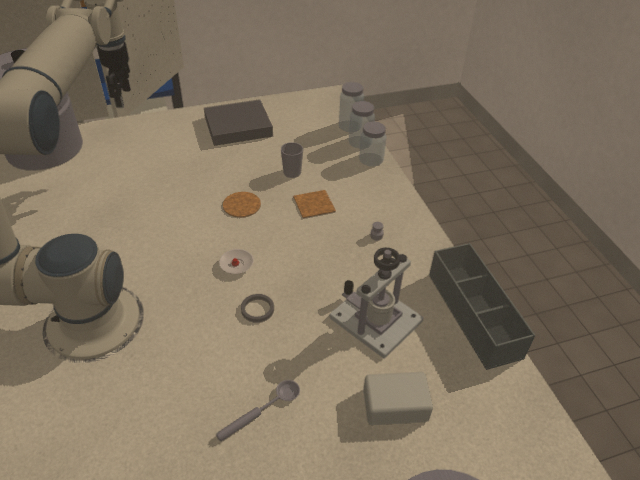

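The top view shows the press at about (395,205), with the knob at (367,222) and the handwheel at (410,195). The round mat is at (199,289). The side view agrees, and the tray pulls towards +y and slightly -x. The spotter points match the listed heights, so I'm setting out.

play_rows([
  [[0,0,10],[-40,-36,-10],85],
  [[0,0,20],[-80,-72,-30],85],
  [[0,0,30],[-120,-108,-50],85],
  [[0,0,40],[-165,-149,-60],85],
  [[0,0,50],[-210,-190,-60],85],
  [[0,0,60],[-255,-230,-60],85],
  [[0,0,70],[-300,-271,-60],85],
  [[0,0,80],[-345,-311,-60],85],
  [[0,0,90],[-390,-352,-60],85],
  [[0,0,100],[-435,-393,-60],85],
])

```text
time_s: 2.55
ee_pos: [0.4749, 0.0826, 0.3642]
orientation: [2.659, 1.672, 0.002]
wrist_force: [1.6, 1.1, 0.9]
gripper_width: 0.0853
```

```bash
cat > h.py <<'E'
from station import readout, cams, manip, spotter
import numpy as np, cv2
from scipy.spatial.transform import Rotation as R
def go(p,psi=None):
    """tool-frame shift (mm) and turn (deg) to world TCP p, jaw angle psi(deg), pointing down"""
    s=readout.sense(); r=R.from_rotvec(s["orientation"]); M=r.as_matrix()
    out=np.round(M.T@(np.array(p)-s["ee_pos"])*1000,1)
    print("t",round(s["time_s"],2),"pos",np.round(s["ee_pos"],4),"psi",round(np.degrees(np.arctan2(M[1,1],M[0,1])),1),"z",np.round(M[:,2],3),"q",np.round(s["joint_positions"],2),"F",np.round(s["wrist_force"],1),"T",np.round(s["torque"],2),"w",s["gripper_width"])
    print("shift",out)
    if psi is not None:
        c,n=np.cos(np.radians(psi)),np.sin(np.radians(psi))
        G=np.array([[-n,c,0],[c,n,0],[0,0,-1]]); G[:,0]=np.cross(G[:,1],G[:,2])
        print("turn",np.round(np.degrees((r.inv()*R.from_matrix(G)).as_rotvec()),1))
E
python3 -c "
from h import *
go([.650,-.190,.36],-142)"
```

```text
t 2.55 pos [0.4749 0.0826 0.3642] psi -25.7 z [ 0.001  0.    -1.   ] q [ 0.1  -0.2   1.41  0.    1.94  0.55] F [1.6 1.1 0.9] T [ 0.02 -0.02 -0.02] w 0.08525177072998698
shift [-169.9  275.9    4.3]
turn [-0.000e+00 -1.000e-01  1.163e+02]
```

play_rows([
  [[0,0,10],[-20,32,0],85],
  [[0,0,20],[-45,70,0],85],
  [[0,0,30],[-70,110,0],85],
  [[0,0,40],[-95,150,0],85],
  [[0,0,50],[-120,195,0],85],
  [[0,0,60],[-145,235,0],85],
  [[0,0,70],[-165,270,0],85],
  [[0,0,80],[-170,276,0],85],
  [[0,0,90],[-170,276,0],85],
  [[0,0,100],[-170,276,0],85],
])

```text
time_s: 3.8
ee_pos: [0.6502, -0.1905, 0.3639]
orientation: [-2.987, 0.971, -0.001]
wrist_force: [-0.4, -0.9, 0.7]
gripper_width: 0.0848
```

```bash
python3 -c "
from h import *
for c in ('side','top'):
    s=cams.snapshot(c); cv2.imwrite(f'pics/{c}1.png',s['color'])
    for q in ('wheel_centre','tray_knob','press'): print(c,q,[(np.round(d['point'],3).tolist(),round(d['confidence'],2)) for d in spotter.spot_point(c,q)[:2]])
cs=cv2.resize(cv2.imread('pics/side1.png')[150:350,290:490],(600,600)); cv2.imwrite('pics/s1c.png',cs)
go([.650,-.190,.267],-142)"
```

```text
side wheel_centre [([0.652, -0.194, 0.218], 0.7), ([0.423, 0.316, 0.0], 0.2)]
side tray_knob [([0.596, -0.108, 0.047], 0.67), ([0.425, 0.314, 0.002], 0.59)]
side press [([0.646, -0.191, -0.0], 0.66)]
top wheel_centre [([0.645, -0.192, 0.213], 0.52)]
top tray_knob [([0.602, -0.107, 0.047], 0.61)]
top press [([0.644, -0.194, -0.003], 0.82)]
t 4.2 pos [ 0.65   -0.1901  0.3643] psi -125.6 z [ 0.001  0.    -1.   ] q [-0.33  0.34  0.84  0.    1.96  1.86] F [ 0.1 -1.  -0.5] T [0.01 0.   0.06] w 0.08506219747848924
shift [-0.1  0.  97.3]
turn [-0.1 -0.  16.4]
```

View pics/s1c.png

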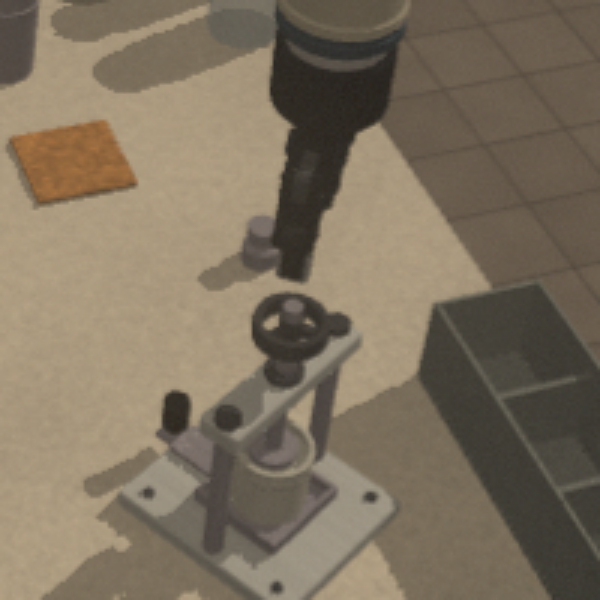

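The crop shows the open gripper lined up over the handwheel at crop (290,320), with the container under the shoe at (270,480). The path down is clear, so I'll lower and grip.

play_rows([
  [[0,0,6],[-1,2,25],85],
  [[0,0,12],[-1,2,50],85],
  [[0,0,16],[-1,2,75],85],
  [[0,0,16],[-1,2,100],85],
  [[0,0,16],[-1,2,100],85],
  [[0,0,16],[-1,2,100],45],
  [[0,0,16],[-1,2,100],45],
  [[0,0,16],[-1,2,100],45],
  [[0,0,16],[-1,2,100],45],
  [[0,0,16],[-1,2,100],45],
])

```text
time_s: 5.45
ee_pos: [0.6479, -0.1917, 0.2672]
orientation: [2.828, -1.368, 0.006]
wrist_force: [-3.7, -0.7, 6.6]
gripper_width: 0.0537
```

```bash
python3 -c "
from h import *
go([.648,-.191,.264],-142)"
```

```text
t 5.45 pos [ 0.6479 -0.1917  0.2672] psi -141.6 z [ 0.003 -0.002 -1.   ] q [-0.34  0.29  1.07 -0.    1.78  2.13] F [-3.7 -0.7  6.6] T [-0.4   0.81 -0.2 ] w 0.05370054774861126
shift [-0.5 -0.5  3.2]
turn [-0.1 -0.2  0.4]
```

play_rows([
  [[0,0,-8],[0,0,-0.6],45],
  [[0,0,-16],[0,0,-1.1],45],
  [[0,0,-24],[0,0,-1.7],45],
  [[0,0,-32],[0,0,-2.2],45],
  [[0,0,-40],[0,0,-2.8],45],
  [[0,0,-48],[0,0,-3.4],45],
  [[0,0,-56],[0,0,-3.9],45],
  [[0,0,-64],[0,0,-4.5],45],
  [[0,0,-72],[0,0,-5.0],45],
  [[0,0,-80],[0,0,-5.6],45],
])

```text
time_s: 6.7
ee_pos: [0.6481, -0.1907, 0.2729]
orientation: [3.043, 0.778, 0.005]
wrist_force: [-1.3, 2.8, -2.8]
gripper_width: 0.0537
```

```bash
python3 -c "
from h import *
go([.648,-.191,.264],-142)
cams.snapshot('side')
print(spotter.spot_point('side','wheel_centre')[:2])"
```

```text
t 6.7 pos [ 0.6481 -0.1907  0.2729] psi -61.3 z [ 0.003 -0.    -1.   ] q [-0.34  0.29  1.06  0.    1.79  0.73] F [-1.3  2.8 -2.8] T [ 0.5   0.07 -0.24] w 0.05371458186980266
shift [-0.3  0.2  8.9]
turn [-0.  -0.2 80.7]
[{'point': [0.6494, -0.192, 0.2216], 'confidence': 0.77}]
```

Resisting torque is about 0.24 N m and the height is rising with the turn, so it's winding.

play_rows([
  [[0,0,-9],[0,0,-0.6],45],
  [[0,0,-18],[0,0,-1.3],45],
  [[0,0,-27],[0,0,-1.9],45],
  [[0,0,-36],[0,0,-2.5],45],
  [[0,0,-45],[0,0,-3.1],45],
  [[0,0,-54],[0,0,-3.8],45],
  [[0,0,-63],[0,0,-4.4],45],
  [[0,0,-72],[0,0,-5.0],45],
  [[0,0,-81],[0,0,-5.6],45],
  [[0,0,-90],[0,0,-6.3],45],
])

```text
time_s: 8.05
ee_pos: [0.6471, -0.1903, 0.2791]
orientation: [-1.603, -2.701, -0.002]
wrist_force: [-6.8, 3.2, -1.2]
gripper_width: 0.0544
```

play_rows([
  [[0,0,-8],[0,0,-0.6],45],
  [[0,0,-16],[0,0,-1.1],45],
  [[0,0,-24],[0,0,-1.7],45],
  [[0,0,-30],[0,0,-2.1],45],
])

```text
time_s: 8.55
ee_pos: [0.6468, -0.1906, 0.2813]
orientation: [-0.85, -3.023, -0.001]
wrist_force: [-3.1, -0.5, -1.5]
gripper_width: 0.0535
```

```bash
python3 -c "
from h import *
go([.648,-.191,.264],-142)"
```

```text
t 8.55 pos [ 0.6468 -0.1906  0.2813] psi 58.6 z [-0.001  0.001 -1.   ] q [-0.34  0.29  1.04  0.    1.81 -1.36] F [-3.1 -0.5 -1.5] T [ 0.21  0.4  -0.29] w 0.05350540624645191
shift [-1.3  0.3 17.3]
turn [ 1.000e-01  0.000e+00 -1.594e+02]
```

play_rows([
  [[0,0,-6],[0,0,-0.4],45],
  [[0,0,-12],[0,0,-0.8],45],
  [[0,0,-15],[0,0,-1],45],
])

```text
time_s: 8.93
ee_pos: [0.6466, -0.1908, 0.2823]
orientation: [-0.451, -3.108, -0.002]
wrist_force: [-1.5, 0.3, -0.5]
gripper_width: 0.0538
```

```bash
python3 -c "
from h import *
go([.648,-.191,.264],-142)"
```

```text
t 8.93 pos [ 0.6466 -0.1908  0.2823] psi 73.5 z [-0.001  0.001 -1.   ] q [-0.34  0.29  1.04  0.    1.81 -1.62] F [-1.5  0.3 -0.5] T [ 0.27  0.2  -0.26] w 0.05384371309437026
shift [-1.4  0.2 18.3]
turn [ 1.000e-01  0.000e+00 -1.445e+02]
```

Now 3.75 rad turned and the stop hasn't been reached. I'll continue.

play_rows([
  [[0,0,-6],[0,0,-0.4],45],
  [[0,0,-12],[0,0,-0.8],45],
  [[0,0,-14],[0,0,-1],45],
  [[0,0,-14],[0,0,-1],45],
])

```text
time_s: 9.43
ee_pos: [0.6494, -0.1912, 0.283]
orientation: [0.077, 3.134, 0.0]
wrist_force: [14.8, -0.0, -6.1]
gripper_width: 0.0537
```

```bash
python3 -c "
from h import *
go([.648,-.191,.264],-142)"
```

```text
t 9.43 pos [ 0.6494 -0.1912  0.283 ] psi 87.2 z [ 0.007 -0.    -1.   ] q [-0.34  0.3   1.04  0.    1.8  -1.86] F [14.8 -0.  -6.1] T [-0.12 -2.46 -1.91] w 0.0536928151828087
shift [ 1.5  0.2 19. ]
turn [  -0.4    0.2 -130.8]
```

The stop is reached: torque jumped to 1.9 N m after about 229° of turning. I'll release, rise and check.

play_rows([
  [[0,0,0],[0,0,0],85],
  [[0,0,0],[0,0,0],85],
  [[0,0,0],[0,0,0],85],
  [[0,0,0],[0,0,0],85],
  [[0,0,0],[0,0,-30],85],
  [[0,0,0],[0,0,-70],85],
  [[0,0,0],[0,0,-100],85],
])

```text
time_s: 10.3
ee_pos: [0.6485, -0.1912, 0.3853]
orientation: [0.078, 3.132, -0.001]
wrist_force: [-0.5, 0.4, -0.0]
gripper_width: 0.0851
```

```bash
python3 -c "
from h import *
for c in ('side','top'):
    s=cams.snapshot(c); cv2.imwrite(f'pics/{c}2.png',s['color'])
    for q in ('wheel_centre','tray_knob','press','container'): print(c,q,[(np.round(d['point'],3).tolist(),round(d['confidence'],2)) for d in spotter.spot_point(c,q)[:2]])
go([.560,-.05,.3],0)"
```

```text
side wheel_centre [([0.65, -0.192, 0.233], 0.71), ([0.366, 0.084, 0.006], 0.54)]
side tray_knob [([0.598, -0.11, 0.044], 0.53)]
side press [([0.65, -0.187, 0.0], 0.55)]
side container [([0.65, -0.187, 0.024], 0.73)]
top wheel_centre [([0.646, -0.19, 0.229], 0.4), ([0.384, -0.078, 0.006], 0.36)]
top tray_knob [([0.601, -0.109, 0.045], 0.4)]
top press [([0.642, -0.195, -0.005], 0.9)]
top container [([0.646, -0.195, 0.022], 0.66)]
t 10.8 pos [ 0.6487 -0.1912  0.3815] psi 87.2 z [ 0.005  0.001 -1.   ] q [-0.34  0.34  0.8   0.    1.99 -1.86] F [ 0.6  0.6 -0.2] T [-0.01  0.04  0.04] w 0.08459934546741722
shift [ 95.9 136.6  81.2]
turn [ 0.2  0.2 87.2]
```

The wheel is at z≈0.231, up 16 mm, and everything else is unmoved. Next is the knob. The pull direction is about 121°, so I'll set the jaws across it (psi 31°).

```bash
python3 -c "
from h import *
go([.599,-.109,.108],31)"
```

```text
t 10.8 pos [ 0.6487 -0.1912  0.3815] psi 87.2 z [ 0.005  0.001 -1.   ] q [-0.34  0.34  0.8   0.    1.99 -1.86] F [ 0.6  0.6 -0.2] T [-0.01  0.04  0.04] w 0.08459934546741722
shift [ 54.9  79.4 273.3]
turn [ 0.2  0.2 56.2]
```

play_rows([
  [[0,0,10],[25,40,0],85],
  [[0,0,20],[54,79,0],85],
  [[0,0,30],[55,79,20],85],
  [[0,0,40],[55,79,50],85],
  [[0,0,50],[55,79,85],85],
  [[0.2,0.2,56],[55,79,120],85],
  [[0.2,0.2,56],[55,79,155],85],
  [[0.2,0.2,56],[55,79,180],85],
  [[0.2,0.2,56],[55,79,190],85],
])

```text
time_s: 11.92
ee_pos: [0.5976, -0.1092, 0.1887]
orientation: [-1.541, -2.734, 0.002]
wrist_force: [-0.6, -0.3, 0.6]
gripper_width: 0.085
```

```bash
python3 -c "
from h import *
s=cams.snapshot('side'); cv2.imwrite('pics/s3.png',cv2.resize(s['color'][150:350,270:470],(600,600)))
print(spotter.spot_point('side','tray_knob')[:2])
go([.599,-.109,.108],31)"
```

```text
[{'point': [0.5974, -0.1093, 0.0488], 'confidence': 0.65}]
t 12.03 pos [ 0.598  -0.1093  0.19  ] psi 31.2 z [-0.002  0.    -1.   ] q [-0.24  0.12  1.4  -0.    1.62 -0.78] F [-0.7 -0.1  0. ] T [ 0.03 -0.02  0.02] w 0.08512414399842669
shift [-0.3  1.1 82. ]
turn [-0.1 -0.1  0.2]
```

View pics/s3.png

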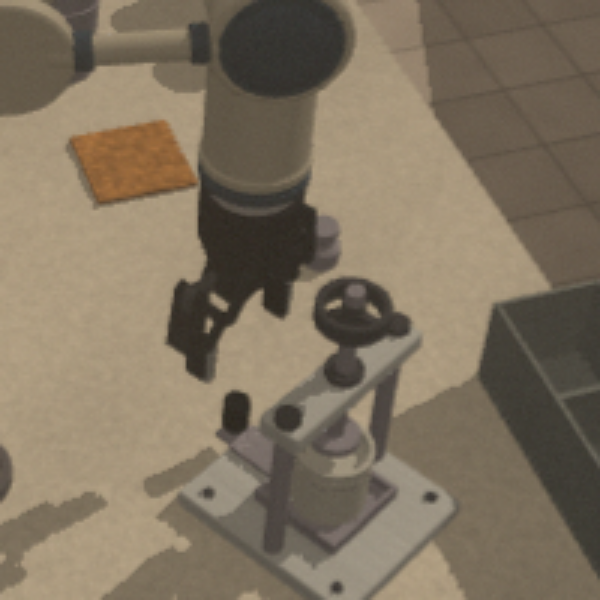

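The knob is at crop (236,410), directly below the open jaws, and the shoe is clear of the lid. I'll descend and grip.

play_rows([
  [[0,0,0],[0,1,25],85],
  [[0,0,0],[0,1,50],85],
  [[0,0,0],[0,1,70],85],
  [[0,0,0],[0,1,80],85],
  [[0,0,0],[0,1,80],14],
  [[0,0,0],[0,1,80],14],
  [[0,0,0],[0,1,80],14],
  [[0,0,0],[0,1,80],14],
  [[0,0,0],[0,1,80],14],
  [[0,0,0],[0,1,80],14],
])

```text
time_s: 13.28
ee_pos: [0.5993, -0.1088, 0.1111]
orientation: [-1.543, -2.737, 0.0]
wrist_force: [0.2, 1.3, 6.2]
gripper_width: 0.0201
```

```bash
python3 -c "
from h import *
go([.599-.513*.13,-.109+.858*.13,.108],31)"
```

```text
t 13.28 pos [ 0.5993 -0.1088  0.1111] psi 31.2 z [-0. -0. -1.] q [-0.24  0.16  1.5  -0.    1.48 -0.78] F [0.2 1.3 6.2] T [ 0.19 -0.22  0.  ] w 0.020070595695353886
shift [129.9   0.3   3.1]
turn [-0.   0.   0.2]
```

play_rows([
  [[0,0,0],[5,0,0],14],
  [[0,0,0],[14,0,0],14],
  [[0,0,0],[25,0,0],14],
  [[0,0,0],[37,0,0],14],
  [[0,0,0],[49,0,0],14],
  [[0,0,0],[60,0,0],14],
  [[0,0,0],[70,0,0],14],
])

```text
time_s: 14.15
ee_pos: [0.5628, -0.0481, 0.1112]
orientation: [1.542, 2.737, 0.0]
wrist_force: [5.0, -1.7, 1.8]
gripper_width: 0.02
```

```bash
python3 -c "
from h import *
go([.599-.513*.13,-.109+.858*.13,.111],31)"
```

```text
t 14.15 pos [ 0.5628 -0.0481  0.1112] psi 31.2 z [ 0. -0. -1.] q [-0.15  0.05  1.62  0.    1.47 -0.69] F [ 5.  -1.7  1.8] T [-0.07 -0.58  0.02] w 0.020036113304425122
shift [59.1  0.2  0.2]
turn [0.  0.  0.2]
```

Side force suggests the true pull line is about 2–3° off, so I'll correct along tool y.

play_rows([
  [[0,0,0],[6,2,0],14],
  [[0,0,0],[16,3.5,0],14],
  [[0,0,0],[27,4,0],14],
  [[0,0,0],[38,4.3,0],14],
  [[0,0,0],[48,4.6,0],14],
  [[0,0,0],[56,5,0],14],
  [[0,0,0],[61,5,0],14],
  [[0,0,0],[62,5,0],14],
])

```text
time_s: 15.15
ee_pos: [0.5358, 0.0054, 0.1113]
orientation: [1.541, 2.731, -0.005]
wrist_force: [7.6, -12.4, -0.7]
gripper_width: 0.0199
```

```bash
python3 -c "
from h import *
go([.599-.513*.13,-.109+.858*.13,.111],31)
s=cams.snapshot('side'); cv2.imwrite('pics/s4.png',cv2.resize(s['color'][150:350,270:470],(600,600)))
for q in ('tray_knob','container'):print(spotter.spot_point('side',q)[:2])
cams.snapshot('top')
for q in ('tray_knob','container'):print(spotter.spot_point('top',q)[:2])
"
```

```text
t 15.15 pos [0.5358 0.0054 0.1113] psi 31.1 z [ 0.004 -0.006 -1.   ] q [-0.05 -0.03  1.7  -0.01  1.47 -0.59] F [  7.6 -12.4  -0.7] T [-1.96 -1.31  0.04] w 0.01990022044316158
shift [-0.7 -4.5  0.3]
turn [0.  0.4 0.1]
[{'point': [0.6497, -0.1867, 0.003], 'confidence': 0.61}, {'point': [0.5341, 0.004, 0.0481], 'confidence': 0.45}]
[{'point': [0.5841, -0.0768, 0.0219], 'confidence': 0.8}, {'point': [0.3215, -0.3441, 0.0007], 'confidence': 0.37}]
[]
[{'point': [0.3843, -0.0775, 0.0048], 'confidence': 0.55}, {'point': [0.5824, -0.0812, 0.0238], 'confidence': 0.5}]
```

The tray hit its stop after 130.6 mm of travel. Both cameras put the container at about (0.583,-0.079). I'll release, rise and go above the container with the same jaw angle.

play_rows([
  [[0,0,0],[0,0,0],85],
  [[0,0,0],[0,0,0],85],
  [[0,0,0],[0,0,0],85],
  [[0,0,0],[0,0,0],85],
  [[0,0,0],[0,0,0],85],
  [[0,0,0],[0,0,-40],85],
  [[0,0,0],[0,0,-90],85],
  [[0,0,0],[0,0,-100],85],
  [[0,0,0],[-40,0,-100],85],
  [[0,0,0],[-90,0,-100],85],
])

```text
time_s: 16.7
ee_pos: [0.5823, -0.0712, 0.2115]
orientation: [1.539, 2.733, -0.004]
wrist_force: [0.9, 0.8, 0.2]
gripper_width: 0.0851
```

```bash
python3 -c "
from h import *
go([.5825,-.0785,.116],30)
s=cams.snapshot('side'); cv2.imwrite('pics/s5.png',cv2.resize(s['color'][150:350,270:470],(600,600)))
for q in ('tray_knob','container'):print(spotter.spot_point('side',q)[:2])
"
```

```text
t 16.7 pos [ 0.5823 -0.0712  0.2115] psi 31.2 z [ 0.003 -0.004 -1.   ] q [-0.18  0.05  1.43 -0.    1.65 -0.72] F [0.9 0.8 0.2] T [-0.01  0.02 -0.02] w 0.08505840987895084
shift [-5.8 -3.7 95.6]
turn [0.  0.3 1.2]
[{'point': [0.5333, 0.0053, 0.0479], 'confidence': 0.58}]
[{'point': [0.5855, -0.0756, 0.0266], 'confidence': 0.79}, {'point': [0.5344, 0.0045, 0.0476], 'confidence': 0.23}]
```

View pics/s5.png

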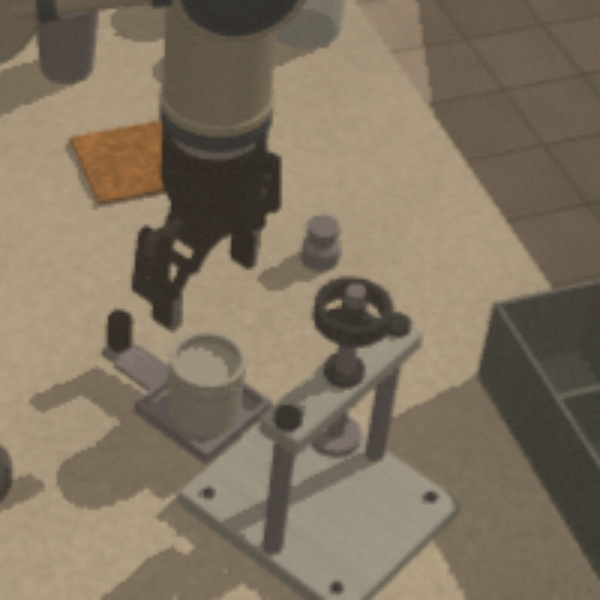

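The tray is out, with the container upright on it at crop (205,390) and the knob at (120,330). The gripper is above. I'll descend, grip and lift a little.

play_rows([
  [[0,0.3,1],[-6,-3,10],85],
  [[0,0.3,1],[-6,-3,30],85],
  [[0,0.3,1],[-6,-3,55],85],
  [[0,0.3,1],[-6,-3,80],85],
  [[0,0.3,1],[-6,-3,94],85],
  [[0,0.3,1],[-6,-3,94],50],
  [[0,0.3,1],[-6,-3,94],50],
  [[0,0.3,1],[-6,-3,94],50],
  [[0,0.3,1],[-6,-3,94],50],
  [[0,0.3,1],[-6,-3,94],50],
])

```text
time_s: 18.1
ee_pos: [0.5828, -0.0801, 0.1164]
orientation: [-1.571, -2.719, 0.001]
wrist_force: [0.2, -0.1, -2.5]
gripper_width: 0.0605
```

```bash
python3 -c "
from h import *
go([.428,.317,.2],31)
cams.snapshot('top'); print(spotter.spot_point('top','mat_round')[:2],spotter.search_frame('top','mat_round')[:2])
cams.snapshot('side'); print(spotter.spot_point('side','mat_round')[:2],spotter.search_frame('side','mat_round')[:2])
"
```

```text
t 18.1 pos [ 0.5828 -0.0801  0.1164] psi 30.0 z [-0.002 -0.    -1.   ] q [-0.19  0.11  1.55 -0.    1.49 -0.72] F [ 0.2 -0.1 -2.5] T [0.03 0.08 0.03] w 0.06051914856709032
shift [421.4  64.  -83.3]
turn [-0.1 -0.1 -1. ]
[{'point': [0.4261, 0.3171, -0.0003], 'confidence': 0.64}] [{'point': [0.4245, 0.3144, 0.0054], 'confidence': 0.69}]
[{'point': [0.4259, 0.3152, 0.0011], 'confidence': 0.58}] [{'point': [0.4208, 0.3048, 0.0091], 'confidence': 0.55}, {'point': [0.752, 0.0716, 0.021], 'confidence': 0.19}]
```

Gripped at 60.5 mm. The round mat's centre is at (0.4265,0.316). Lift first.

play_rows([
  [[0,0,0],[0,0,-5],50],
  [[0,0,0],[0,0,-18],50],
  [[0,0,0],[0,0,-36],50],
  [[0,0,0],[0,0,-56],50],
  [[0,0,0],[0,0,-72],50],
  [[0,0,0],[0,0,-80],50],
  [[0,0,0],[0,0,-80],50],
])

```text
time_s: 19.27
ee_pos: [0.5832, -0.0801, 0.1972]
orientation: [-1.572, -2.72, 0.001]
wrist_force: [-0.0, -0.2, -3.6]
gripper_width: 0.0607
```

```bash
python3 -c "
from h import *
go([.4265,.316,.196],30)
"
```

```text
t 19.27 pos [ 0.5832 -0.0801  0.1972] psi 30.0 z [-0.001 -0.    -1.   ] q [-0.19  0.07  1.45 -0.    1.63 -0.72] F [-0.  -0.2 -3.6] T [-0.    0.02 -0.01] w 0.060701739274341165
shift [421.4  62.    1.2]
turn [-0. -0. -0.]
```

play_rows([
  [[0,0,0],[10,1.5,0],50],
  [[0,0,0],[35,5,0],50],
  [[0,0,0],[75,11,0],50],
  [[0,0,0],[120,18,0],50],
  [[0,0,0],[165,24,0],50],
  [[0,0,0],[210,31,0],50],
  [[0,0,0],[255,38,0],50],
  [[0,0,0],[295,44,0],50],
  [[0,0,0],[325,48,0],50],
  [[0,0,0],[340,50,0],50],
])

```text
time_s: 20.52
ee_pos: [0.4548, 0.2415, 0.1967]
orientation: [-1.567, -2.721, 0.001]
wrist_force: [-0.8, 1.1, -3.1]
gripper_width: 0.0603
```

```bash
python3 -c "
from h import *
go([.4265,.316,.104],30)
"
```

```text
t 20.52 pos [0.4548 0.2415 0.1967] psi 30.1 z [-0.001 -0.    -1.   ] q [ 0.42 -0.13  1.64  0.    1.63 -0.1 ] F [-0.8  1.1 -3.1] T [ 0.03 -0.04 -0.03] w 0.060281496634200286
shift [78.6 13.  92.8]
turn [-0.1 -0.   0.1]
```

play_rows([
  [[0,0,0],[20,3,0],50],
  [[0,0,0],[50,8,10],50],
  [[0,0,0],[70,12,28],50],
  [[0,0,0],[79,13,48],50],
  [[0,0,0],[79,13,66],50],
  [[0,0,0],[79,13,78],50],
  [[0,0,0],[79,13,85],50],
  [[0,0,0],[79,13,88],50],
  [[0,0,0],[79,13,90],50],
  [[0,0,0],[79,13,90],50],
])

```text
time_s: 21.78
ee_pos: [0.4265, 0.3164, 0.1072]
orientation: [-1.568, -2.721, 0.0]
wrist_force: [-0.2, -0.1, -3.6]
gripper_width: 0.0605
```

```bash
python3 -c "
from h import *
go([.4265,.316,.0994],30)
s=cams.snapshot('side'); cv2.imwrite('pics/s6.png',cv2.resize(s['color'][120:270,140:340],(800,600)))
print(spotter.spot_point('side','container')[:2],spotter.spot_point('side','mat_round')[:2])
"
```

```text
t 21.77 pos [0.4265 0.3164 0.1072] psi 30.1 z [-0.001  0.    -1.   ] q [ 0.57 -0.04  1.72  0.    1.47  0.05] F [-0.2 -0.1 -3.6] T [-0.03 -0.05 -0.01] w 0.0605268673134669
shift [-0.3 -0.2  7.8]
turn [-0.  -0.   0.1]
[{'point': [0.4283, 0.3175, 0.0132], 'confidence': 0.71}] [{'point': [0.4265, 0.3194, 0.002], 'confidence': 0.89}]
```

View pics/s6.png

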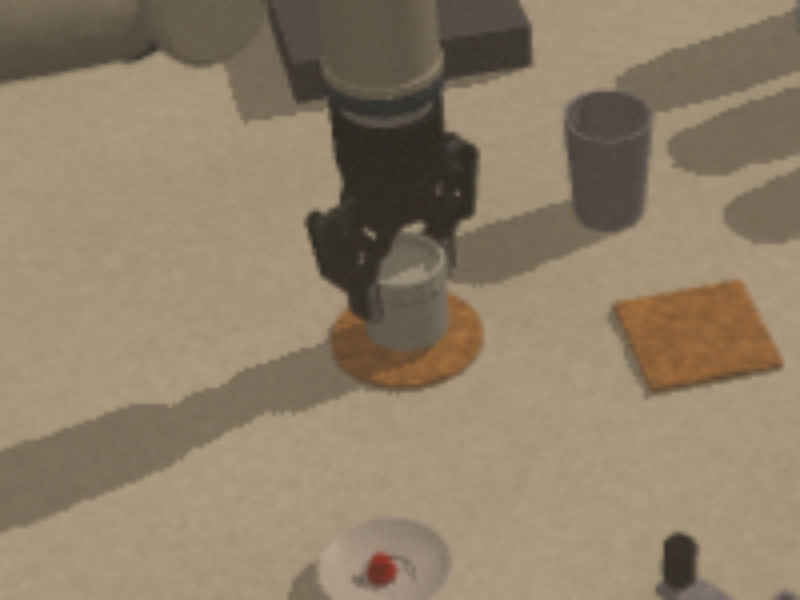

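The container hangs upright over the middle of the round mat, at crop (407,335), about 7 mm above it. I'll lower it gently.

play_rows([
  [[0,0,0],[0,0,3],50],
  [[0,0,0],[0,0,5.5],50],
  [[0,0,0],[0,0,7],50],
  [[0,0,0],[0,0,8],50],
  [[0,0,0],[0,0,8],50],
])

```text
time_s: 22.55
ee_pos: [0.4265, 0.3165, 0.0994]
orientation: [-1.568, -2.722, 0.0]
wrist_force: [-0.9, -0.7, -2.4]
gripper_width: 0.0602
```

play_rows([
  [[0,0,0],[0,0,0.8],50],
  [[0,0,0],[0,0,1.5],50],
  [[0,0,0],[0,0,1.5],50],
])

```text
time_s: 22.92
ee_pos: [0.4265, 0.3165, 0.0993]
orientation: [-1.568, -2.722, -0.0]
wrist_force: [-4.7, -1.9, 6.8]
gripper_width: 0.0603
```

Contact: the mat now pushes up with about 9 N. I'll open and retreat straight up.

play_rows([
  [[0,0,0],[0,0,0],70],
  [[0,0,0],[0,0,0],85],
  [[0,0,0],[0,0,0],85],
  [[0,0,0],[0,0,0],85],
  [[0,0,0],[0,0,0],85],
  [[0,0,0],[0,0,-10],85],
  [[0,0,0],[0,0,-40],85],
  [[0,0,0],[0,0,-90],85],
  [[0,0,0],[0,0,-130],85],
  [[0,0,0],[0,0,-150],85],
])

```text
time_s: 24.18
ee_pos: [0.427, 0.3167, 0.2529]
orientation: [1.567, 2.721, 0.007]
wrist_force: [-1.1, 0.3, 0.3]
gripper_width: 0.0849
```

```bash
python3 -c "
from h import *
s=cams.snapshot('side'); cv2.imwrite('pics/s7.png',s['color'])
for q in ('container','mat_round','wheel_centre','tray_knob','tumbler','weight','dish','lunchbox','gasket_top','spoon'):print(q,[(np.round(d['point'],3).tolist(),round(d['confidence'],2)) for d in spotter.spot_point('side',q)[:2]])
go([.4265,.316,.0994],30)
"
```

```text
container [([0.425, 0.318, 0.008], 0.85), ([0.609, 0.42, 0.002], 0.58)]
mat_round [([0.426, 0.316, 0.002], 0.69)]
wheel_centre [([0.65, -0.191, 0.231], 0.82)]
tray_knob [([0.534, 0.005, 0.047], 0.58)]
tumbler [([0.61, 0.42, 0.0], 0.66)]
weight [([0.425, 0.315, 0.0], 0.67), ([0.61, 0.423, -0.002], 0.67)]
dish [([0.365, 0.083, 0.002], 0.61), ([0.534, 0.003, 0.047], 0.19)]
lunchbox [([0.602, -0.41, -0.005], 0.89)]
gasket_top [([0.383, -0.078, 0.007], 0.55)]
spoon [([0.323, -0.35, -0.0], 0.84)]
t 24.73 pos [0.4264 0.3163 0.2483] psi 30.1 z [-0.002 -0.    -1.   ] q [ 0.57 -0.1   1.52  0.    1.72  0.05] F [ 0.3 -0.1 -0.8] T [0.05 0.01 0.01] w 0.08460778924159294
shift [ -0.4   0.2 148.9]
turn [-0.1 -0.   0.1]
```

View pics/s7.png

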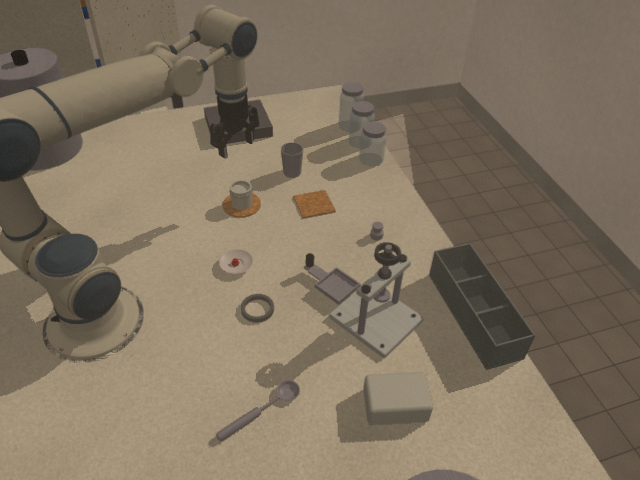

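The container stands upright on the round mat at (241,197). The tray is out at (335,285), the wheel is up, and the bystanders haven't moved. I'll hand it in.

```bash
python3 -c "
from station import manip
print(manip.close_job())"
```

```text
the job is handed in; nothing more can be done
None
```

The job is handed in at about 25 s: the container stands upright on the round cork mat, with the press wound up and its tray out. The hand-in gave no verdict.

- **Handwheel:** I wound it about 229° anticlockwise in one grip until the torque jumped from 0.25 to 1.9 N m at the top stop. The last look put the wheel centre at z = 0.231 m, about 16 mm above its start, as it should be.
- **Tray:** I pulled it 130.6 mm to its stop. Side force partway showed my pull line was 2–3° off, so I corrected it. The last look still had the knob at (0.534, 0.005).
- **Container:** I lowered it until the mat pushed back, then released it. The last look put it about 2 mm from the mat's centre, with its underside at z ≈ 0.008 m on the 6 mm mat.
- **Clearance:** the gripper is open about 15 cm above where it released the container, and it reads no contact force.
- **Bystanders:** the tumbler, dish, lunchbox, upper gasket and spoon were found within about 5 mm of where they started.
- **Disagreement:** for the weight, the network wrongly reported the container and the tumbler. The picture shows it at about its original place, at pixel (377,231). I judged the red plug and lower gasket from the picture only.

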